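Sweep the nuts out of the sorting tray through its slide gate

TASK

The nuts on the raised sorting tray have been checked: push the tray's slide gate, the one with the black knob, fully open, sweep the three hexagon nuts with the fingers out through the mouth and down the chute into the blue compartment tray below it, and leave the two bolts lying in the sorting tray. Then push the gate fully shut again so the bolts stay in. Only push with the fingers: do not pick up, lift or carry anything, and leave the blue tray and the other things on the bench where they are.

Things in the scene. Friction and masses are not known exactly. Their poses are not given: they have to be found in the camera images.
- sorting_tray: fixed sheet-metal sorting tray on a low stand screwed to the bench. Origin on the bench under the pan's centre; y axis along the pan, x axis across it, away from the robot, z up. The flat pan floor is 98 mm above the origin; between the walls (22 mm high, top at 120 mm) it reaches x -95 to +95 mm, y -128 to +150 mm. A slanting wall from (+95, -52) to (-5, -127) mm cuts off one corner
- mouth (a point): centre of the mouth in the tray's -y end, at floor level in the gate's plane: (-50, -134, 98) mm in the sorting tray's frame. The mouth is 90 mm wide, from the near wall (x -95) to the end of the slanting wall (x -5 mm), without a sill; the floor goes on level to y -140 mm, where the chute begins
- chute_end (a point): centre of the chute's lower edge, (-50, -168, 63) mm in the sorting tray's frame, above the blue tray. The chute is as wide as the mouth, has side cheeks and falls at 50 degrees from y -139 to -168 mm. A nut pushed until its middle is past y -140 mm tips and slides down by itself
- gate (a joint): slide gate, m: 0 = shut, 0.09 = fully open, slid 90 mm along the sorting tray's +x. A 3 mm sheet, 25 mm high, it closes the mouth in the plane y -134 mm of the sorting tray. It stays where it is left and slides with about 2 N; it starts shut or up to 12 mm open
- gate_knob (a point): centre of the gate's upright knob, a black cylinder 15 mm across and 20 mm high on a thin stem on the gate's top edge, moving with the gate. It is 41 mm above the pan floor (knob from 31 to 51 mm above it). In the sorting tray's frame x is -49 mm shut and +41 mm open, y -134.5 mm
- nut_1: hexagon nut, steel, the larger one, 24 mm across flats, 27 mm across corners, 12 mm high, origin at the centre of its underside; starts lying flat on the pan floor
- nut_2: hexagon nut, dark steel, 19 mm across flats, 22 mm across corners, 10 mm high, origin at the centre of its underside; starts lying flat on the pan floor
- nut_3: hexagon nut, yellowish zinc-plated, 19 mm across flats, 22 mm across corners, 10 mm high, origin at the centre of its underside; starts lying flat on the pan floor
- bolt_2: longer carriage bolt lying in the pan near its far (+x) wall, 95 mm long, head 21 mm; origin at its middle, underside; its y axis runs along it, the head at -y. It can roll a little
- bolt_4: shorter bolt lying in the pan near its far (+x) wall, 65 mm long, head 16 mm; origin at its middle, underside; its y axis runs along it, the head at -y. It can roll a little
- blue_bin: loose open blue compartment tray under the chute, 172 x 304 mm, 55 mm high, walls and dividers 2 mm; the compartments are open down to 2 mm above the bench. Origin at the centre of its underside, short side along its x; its -x side faces the sorting tray and has the two larger compartments, one of them under the chute
- hammer_1: bystander: ball-peen hammer, 294 mm, lying on the bench left of the sorting tray; leave alone
- cold_chisel: bystander: cold chisel, 166 mm, lying on the bench behind the sorting tray; leave alone
- tape_roll: bystander: roll of masking tape, 110 mm wide, 24 mm high, lying at the back left; leave alone
- marker_1: bystander: paint marker, 127 mm, lying on the bench left of the sorting tray; leave alone

How it is judged:
On the way, in this order (a step that is already met when the one before it is completed fails the run):
1. the gate is pushed open (at least 80 of its 90 mm) (value of joint gate above 0.08 m), for 0.1 s.
2. all three nuts lie in the blue tray (x of nut_1 in the frame of blue_bin between -0.082 and 0.082 m and y of nut_1 in the frame of blue_bin between -0.15 and 0.15 m and z of nut_1 in the frame of blue_bin between -0.005 and 0.04 m and x of nut_2 in the frame of blue_bin between -0.082 and 0.082 m and y of nut_2 in the frame of blue_bin between -0.15 and 0.15 m and z of nut_2 in the frame of blue_bin between -0.005 and 0.04 m and x of nut_3 in the frame of blue_bin between -0.082 and 0.082 m and y of nut_3 in the frame of blue_bin between -0.15 and 0.15 m and z of nut_3 in the frame of blue_bin between -0.005 and 0.04 m), for 0.2 s.
3. the gate is pushed shut (within 5 mm) (value of joint gate below 0.005 m), for 0.2 s.
At the end, for the whole second after the job is handed in: all three nuts lie in the blue tray (inside its walls, below its rim), both bolts lie within the walls of the sorting tray, the gate is shut to within 5 mm, the blue tray stands flat within 20 mm of its first place, and nuts and bolts are at rest (all of step 2 and x of bolt_2 in the frame of sorting_tray between -0.095 and 0.095 m and y of bolt_2 in the frame of sorting_tray between -0.128 and 0.15 m and z of each of bolt_2, bolt_4 in the frame of sorting_tray above 0.092 m and x of bolt_4 in the frame of sorting_tray between -0.095 and 0.095 m and y of bolt_4 in the frame of sorting_tray between -0.128 and 0.15 m and value of joint gate below 0.005 m and linear speed of each of nut_1, nut_2, nut_3, bolt_2, bolt_4 below 0.02 m/s and distance of blue_bin from where it was at the start of the episode below 0.02 m and angle between blue_bin's own z axis and vertical below 0.05 rad); the robot touches nothing.
It fails at once if a nut or bolt is lifted (more than 35 mm above the pan floor) (height (world z) of any of nut_1, nut_2, nut_3, bolt_2, bolt_4 above 0.133 m).
It fails at once if the blue tray is lifted or tipped (height (world z) of blue_bin above 0.02 m or angle between blue_bin's own z axis and vertical above 0.25 rad).
It fails at once if a bolt is pushed out of the sorting tray (height (world z) of any of bolt_2, bolt_4 below 0.083 m).
It fails at once if a bystander on the bench is moved by more than 20 mm (distance of any of hammer_1, cold_chisel, tape_roll, marker_1 from where it was at the start of the episode above 0.02 m).
It also fails if it takes over 61 s, if anything falls off the work surface, if the arm or the gripper's body presses on something with over 40 N, if the wrist force passes 120 N, or if a joint passes its speed limit or range.

ROBOT

A 6-joint arm with a two-finger parallel gripper is mounted at the origin on a cart in front of the work surface, level with it; the furniture and walls round the work are solid. World frame = base frame: x ahead of the robot, y to its left, z up, the work surface at z = 0. Lengths are in m, angles in rad, forces in N, time in s.
With the tool pointing down it reaches from about 0.3 to 0.75 m from the base axis. Payload 8.5 kg.
Tool frame: the origin (TCP) lies between the finger pads; the fingertips stand manip.tcp_to_tips ahead of it and the grasp point (between the pads) is the TCP (manip.tcp_to_tips is the distance from the TCP to the fingertips, in m); z points along the fingers, y is the direction in which the jaws open and shut (so a half turn about z gives the same grasp; the last joint's range is limited). The gripper opens to 85 mm and grips with 20 to 120 N. Pads are 22 mm wide; open, the fingers measure 114 mm over their backs; the gripper's body (76 mm by 85 mm) begins 54 mm behind the grasp point. The pads swing forward as they close: fully open they stand 13 mm farther back than shut.
Start: joints at [-1.469, 0.381, 1.297, -0, 1.464, -0.215], TCP at [0.171, -0.523, 0.25] pointing down, gripper open.
Joint ranges: [-3.11, 3.11], [-0.89, 2.33], [0.22, 2.48], [-1.42, 4.56], [0.17, 2.85], [-2.88, 2.88]. Speed limits (rad/s): [2.39, 2.39, 3.14, 3.14, 3.14, 3.14].

INTERFACE

Orientations are given as a unit quaternion [w, x, y, z].
In Python, from plant import manip, optics gives the robot as it stands. Calls block until the motion is done:
- manip.move_pose(position, orientation): joint-space move of the TCP to a pose.
- manip.line_to(position, frame=None, rate=0.15): straight line of the TCP; frame=None keeps the orientation; rate is the mean speed in m/s.
- manip.move_j(angles): joint-space move.
- manip.gripper_open() and manip.grab(): open the fingers fully, or close them until they stop; the grip force is fixed at half the most.
- manip.wait(seconds).
- manip.inverse_kinematics(position, orientation): joint angles nearest the present ones, or None.
- manip.observe(): the state.
- optics.snapshot(name): name is "scene" or "top" or "wrist"; returns a dict with "color" (384x512x3 uint8, red, green, blue), "intrinsics" (3x3 intrinsics, pixels), "k1" (the pictures are not rectified: a ray, as slopes to the right and down, at radius r is drawn at 1 + k1 r^2 times it, then the intrinsics apply), "pose" (4x4, takes a point from camera to world coordinates). Camera axes: x right, y up, looking along -z (the intrinsics and any distortion apply to the point x, -y, -z); pixel columns grow to the right and rows downward; lengths in m; the calibration is good to about 2 mm. A picture is of the moment at which its call begins. There is no depth.
A pose or a line that the arm cannot do raises manip.MotionError and nothing moves.
- manip.close_job(): hands the job in, once; it reports no verdict.
Trained networks look in a picture, given as the dict that the camera call returned (one of the last four; its "shot" number tells which), for a name from the list of things; names that differ only in an ending like _2 or _b are one class to them, and where a whole thing is asked for, a point or a joint stands for the part that bears it (a point fixed in the world has none). Each returns a list of dicts, best first, with "p" (0 to 1); they miss things now and then, are a little off and sometimes report something else, mostly with a low value. They report only what shows in the picture. A call takes as long as a camera call.
- optics.spot_in(name, picture): "position" ([x, y, z] in m, in world coordinates, good to about 4 mm: the middle of the surface that is visible of it).
The state is a dict: "time": time; "joints": joint angles; "joint_velocities": joint speeds; "effort": joint torques, N m; "tool_pos": TCP position; "eef_rot": TCP orientation; "force": force on the tool from outside, world axes, zero at the start; "torque": the same for the moment, N m; "gripper_width": finger opening in m.
Only numpy, scipy, OpenCV 4.12 (cv2) and the standard library are available. Lean on these libraries where they do the work, as an engineer would, in place of code of your own. Each camera call takes 0.05 s, during which the arm holds its last target.

## Working session

There is one attempt and no reset: what is moved stays moved. The work goes in short steps, each a Python script; the robot and the scene stay as the last script left them, time stands still between calls to the robot, and variables do not carry over. Pictures are saved under pics/ and viewed, and the job is handed in when it is done.

```bash
ls; mkdir -p pics
python3 - <<'E'
from plant import manip, optics
import cv2
print(manip.observe()); print(manip.tcp_to_tips)
for n in ("scene","top","wrist"):
    p=optics.snapshot(n); cv2.imwrite(f"pics/a_{n}.png",p["color"][:,:,::-1])
    print(n,p["intrinsics"].tolist(),p["k1"],p["pose"].round(4).tolist())
    if n!="wrist":
        for o in ("sorting_tray","gate_knob","nut_1","bolt_2","blue_bin"):
            print(o,[(d["position"],round(d["p"],2)) for d in optics.spot_in(o,p)])
print(manip.observe()["time"])
E
```

```text
pics
{'time': 0.0, 'joints': array([-1.46929544e+00,  3.81210038e-01,  1.29827468e+00, -3.29774095e-06,
        1.46359378e+00, -2.15302167e-01]), 'joint_velocities': array([0.00182991, 0.00231694, 0.00032007, 0.00057669, 0.0005369 ,
       0.0006647 ]), 'effort': array([-1.79956995e-03, -4.48461378e+01, -2.31281108e+01, -3.22129281e-04,
        4.83673837e-03,  1.24954417e-05]), 'tool_pos': array([ 0.1713097 , -0.52235777,  0.24969952]), 'eef_rot': array([-7.41815994e-04,  9.87480387e-01,  1.57740080e-01,  4.06134874e-05]), 'force': array([-0.18155696, -0.74932895, -0.00797881]), 'torque': array([ 0.01211034, -0.03338494, -0.00542087]), 'gripper_width': 0.08544786493744466}
0.019
scene [[490.9023611165203, 0.0, 248.76307633157765], [0.0, 490.9023611165203, 198.6424056366437], [0.0, 0.0, 1.0]] 0.06427702916953862 [[-0.5157, 0.6557, -0.5514, -0.1172], [-0.8567, -0.4024, 0.3228, 0.5628], [-0.0102, 0.6389, 0.7693, 1.1496], [0.0, 0.0, 0.0, 1.0]]
sorting_tray [([0.5151, 0.0584, 0.0956], 0.97), ([0.4758, 0.3623, 0.0141], 0.71)]
gate_knob [([0.5123, -0.0888, 0.1195], 0.59), ([0.4757, 0.361,
[... 267 characters left out ...]
36835948476421 [[-0.0122, 0.996, -0.0881, 0.4807], [-0.9999, -0.0114, 0.0097, 0.148], [0.0087, 0.0882, 0.9961, 1.6991], [0.0, 0.0, 0.0, 1.0]]
sorting_tray [([0.5276, 0.0507, 0.0982], 0.86)]
gate_knob [([0.5135, -0.0915, 0.1196], 0.67), ([0.5694, 0.1455, 0.1144], 0.41)]
nut_1 [([0.6054, 0.5169, 0.0249], 0.59)]
bolt_2 [([0.593, 0.0564, 0.104], 0.56), ([0.5694, 0.1437, 0.1113], 0.41)]
blue_bin [([0.6131, -0.1837, 0.0064], 0.72)]
wrist [[319.1592431855491, 0.0, 256.79075264622765], [0.0, 319.1592431855491, 184.99931510494758], [0.0, 0.0, 1.0]] -0.06138364635818078 [[0.3116, 0.9132, 0.2627, 0.2385], [-0.9502, 0.2997, 0.0854, -0.5009], [-0.0008, -0.2762, 0.9611, 0.3737], [0.0, 0.0, 0.0, 1.0]]
0.65
```

View pics/a_scene.png

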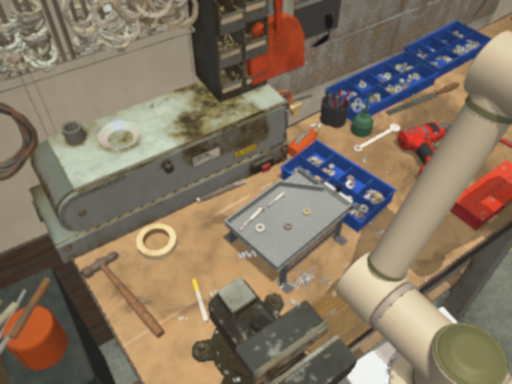

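View pics/a_top.png

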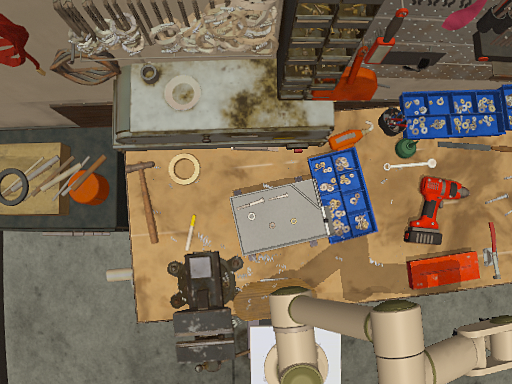

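Run:
```python
import cv2
a=cv2.imread("pics/a_top.png")[140:270,220:385]; cv2.imwrite("pics/b_top.png",cv2.resize(a,None,fx=4.8,fy=4.5,interpolation=cv2.INTER_CUBIC))
a=cv2.imread("pics/a_scene.png")[140:290,215:405]; cv2.imwrite("pics/b_scene.png",cv2.resize(a,None,fx=4,fy=4,interpolation=cv2.INTER_CUBIC))
```

```text
(no output)
```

View pics/b_top.png

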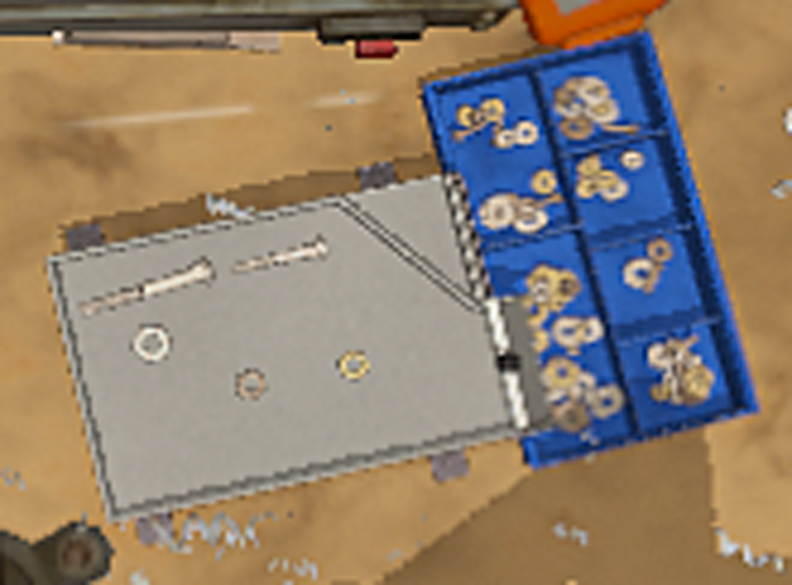

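View pics/b_scene.png

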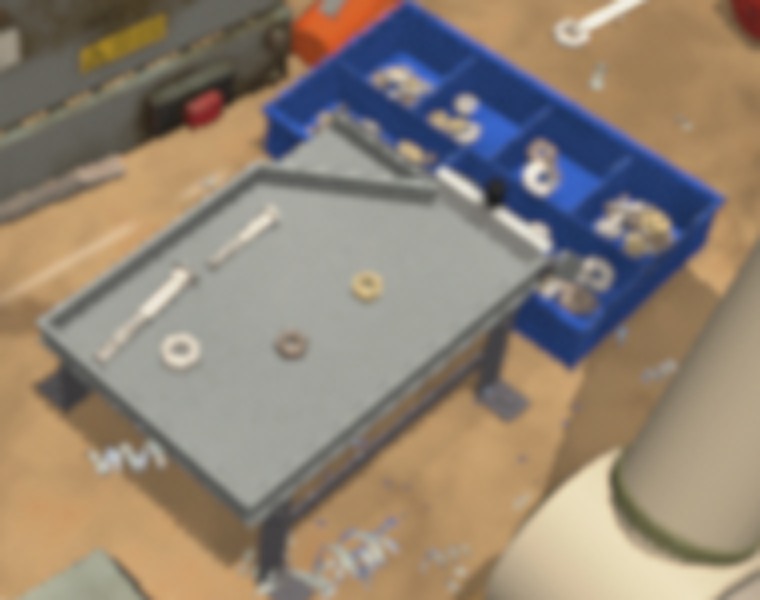

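```bash
cat > h.py <<'E'
import numpy as np, cv2
from plant import manip, optics
def ray(p,u,v):
    K=p["intrinsics"]; d=np.array([(u-K[0,2])/K[0,0],(v-K[1,2])/K[1,1]]); s=d.copy()
    for _ in range(20): s=d/(1+p["k1"]*(s@s))
    P=p["pose"]; return P[:3,3],P[:3,:3]@np.array([s[0],-s[1],-1])
def px2w(p,u,v,z):
    o,r=ray(p,u,v); return o+r*(z-o[2])/r[2]
def w2px(p,X):
    P=p["pose"]; c=P[:3,:3].T@(np.asarray(X)-P[:3,3]); s=np.array([c[0],-c[1]])/-c[2]
    s=s*(1+p["k1"]*(s@s)); K=p["intrinsics"]; return np.array([K[0,0]*s[0]+K[0,2],K[1,1]*s[1]+K[1,2]])
def save(p,n): cv2.imwrite("pics/"+n,cv2.resize(p["color"][:,:,::-1],None,fx=1.5,fy=1.5,interpolation=cv2.INTER_CUBIC))
E
python3 - <<'E'
from h import *
from scipy.spatial.transform import Rotation as R
p=optics.snapshot("top")
f=lambda X,Y,z: px2w(p,220+X/4.8,140+Y/4.5,z)
for n,X,Y,z in (("farleft",52,257,.12),("nearleft",108,518,.12),("nearright",525,430,.12),("knob",510,360,.149),("slantend",478,305,.12),("slantfar",345,197,.12)): print(n,f(X,Y,z).round(4))
a=f(525,430,.12);b=f(108,518,.12); y=(b-a)[:2]; y/=np.linalg.norm(y); x=np.array([y[1],-y[0]]); print(x,y)
for s in (1,-1):
    tx=np.array([*(s*y),0]); tz=np.array([0,0,-1.]); ty=np.cross(tz,tx)
    q=R.from_matrix(np.c_[tx,ty,tz]).as_quat(); q=[q[3],*q[:3]]
    print(s,q,manip.inverse_kinematics([.51,.05,.33],q),manip.inverse_kinematics([.51,-.1,.12],q))
E
```

```text
farleft [0.5961 0.2171 0.12  ]
nearleft [0.4068 0.1809 0.12  ]
nearright [ 0.4662 -0.1037  0.12  ]
knob [ 0.5165 -0.09    0.149 ]
slantend [ 0.5576 -0.0733  0.12  ]
slantfar [0.6377 0.0164 0.12  ]
[0.97893648 0.20416505] [-0.20416505  0.97893648]
1 [np.float64(0.0), np.float64(0.6308070039401941), np.float64(0.7759397681392519), np.float64(0.0)] [-1.33624204e-01  2.67475883e-01  1.23721270e+00 -4.44089210e-16
  1.63690407e+00 -3.39234917e-01] [-4.21680770e-01  4.65291696e-01  1.57888166e+00 -4.44089210e-16
  1.09741930e+00 -6.27291483e-01]
-1 [np.float64(-0.0), np.float64(0.7759397681392519), np.float64(-0.6308070039401941), np.float64(0.0)] [-1.33624204e-01  2.67475883e-01  1.23721270e+00 -4.44089210e-16
  1.63690407e+00  2.80235774e+00] [-4.21680770e-01  4.65291696e-01  1.57888166e+00 -4.44089210e-16
  1.09741930e+00  2.51430117e+00]
```

Run:
```python
from h import *
q=[0,0.6308070039401941,0.7759397681392519,0]
manip.move_pose([.528,.08,.34],q)
manip.grab()
p=optics.snapshot("wrist"); np.save("p1.npy",p,allow_pickle=True); save(p,"c_wrist.png")
for o in ("gate_knob","nut_1","bolt_2"):
    print(o,[(np.round(d["position"],4),round(d["p"],2),w2px(p,d["position"]).round()*1.5) for d in optics.spot_in(o,p)])
s=manip.observe();print(s["time"],s["tool_pos"],s["gripper_width"])
```

```text
gate_knob []
nut_1 [(array([0.5308, 0.1477, 0.1071]), 0.82, array([408., 147.])), (array([0.5183, 0.0095, 0.1075]), 0.64, array([354. , 319.5])), (array([0.5017, 0.0822, 0.1034]), 0.53, array([351. , 226.5]))]
bolt_2 [(array([0.569 , 0.1512, 0.1135]), 0.88, array([462., 153.])), (array([0.5971, 0.0616, 0.1075]), 0.81, array([466.5, 277.5]))]
4.1667 [0.52798444 0.08001012 0.34001409] 0.0004133869599095164
```

View pics/c_wrist.png

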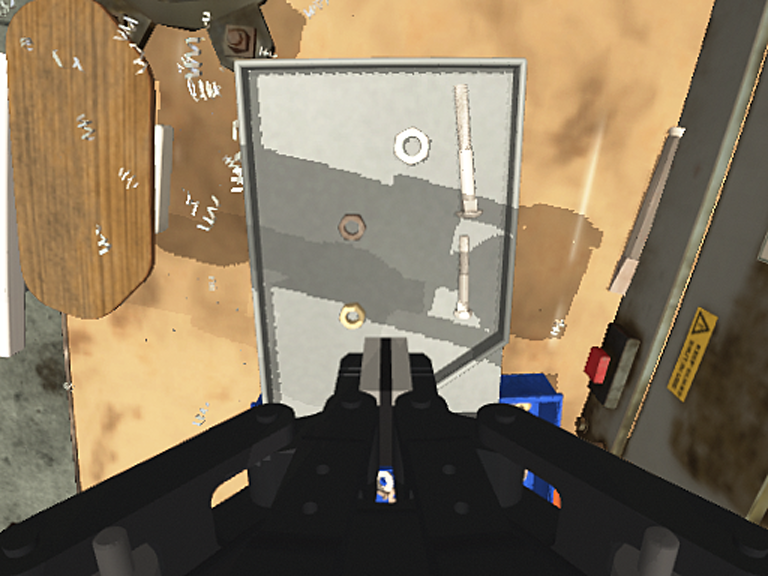

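Run:
```python
import cv2,numpy as np
p=np.load("p1.npy",allow_pickle=True).item()
c=p["color"][:,:,::-1]
def cr(r,cc): return cv2.resize(c[r:r+60,cc:cc+60],(380,290*380//290),interpolation=cv2.INTER_NEAREST)[:290]
def cr(r,cc): return cv2.resize(c[r:r+48,cc:cc+64],(384,288),interpolation=cv2.INTER_NEAREST)
cv2.imwrite("pics/d.png",np.vstack([np.hstack([cr(30,150),cr(30,300)]),np.hstack([cr(225,145),cr(205,290)])]))
```

```text
(no output)
```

View pics/d.png

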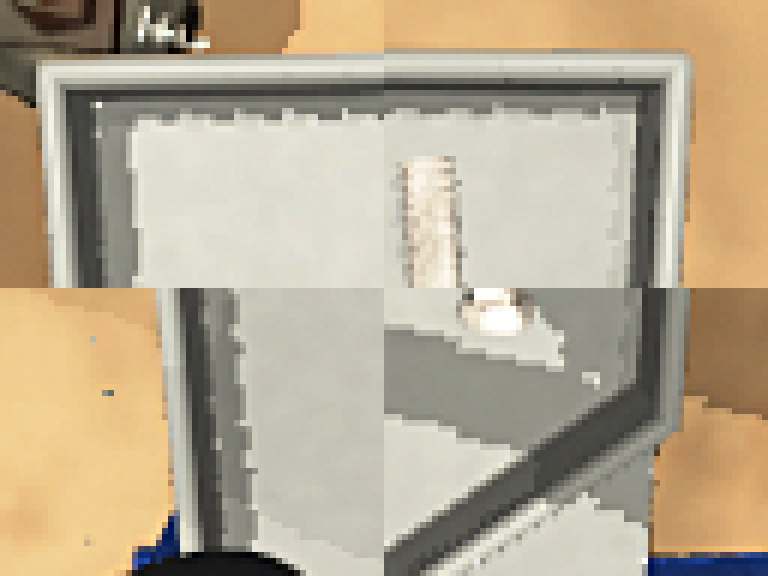

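Run:
```python
from h import *
p=np.load("p1.npy",allow_pickle=True).item()
obs=[((160.3,44.3),(-95,150,120)),((166.3,46.7),(-95,150,98)),((345,44),(95,150,120)),((342,46.3),(95,150,98)),((332.7,221.7),(95,-52,98))]
W=np.array([px2w(p,*u,m[2]/1e3)[:2] for u,m in obs]);M=np.array([m[:2] for u,m in obs])/1e3
e=px2w(p,180.5,225.5,.098)[:2]; e2=px2w(p,176.3,225.5,.12)[:2]
wc,mc=W.mean(0),M.mean(0);A=(M-mc).T@(W-wc);th=np.arctan2(A[0,1]-A[1,0],A[0,0]+A[1,1])
R2=np.array([[np.cos(th),-np.sin(th)],[np.sin(th),np.cos(th)]]);t=wc-R2@mc
print(th,t);print(((W-t)@R2*1e3).round(1)); print(((np.array([e,e2])-t)@R2*1e3).round(1))
np.save("tray.npy",np.array([th,*t]))
for n,(u,v,z) in dict(n1=(412/1.5,146/1.5,.11),n2=(352/1.5,228/1.5,.108),n3=(352.5/1.5,316/1.5,.108)).items(): print(n,((px2w(p,u,v,z)[:2]-t)@R2*1e3).round(1))
for o in ([.5308,.1477],[.5017,.0822],[.5183,.0095],[.569,.1512],[.5971,.0616],[.5165,-.09],[.5135,-.0915]): print(((np.array(o)-t)@R2*1e3).round(1))
```

```text
0.21180920906601403 [0.53241212 0.04989461]
[[-94.1 150.2]
 [-94.  150.8]
 [ 92.3 149.2]
 [ 94.9 150. ]
 [ 96.  -52.3]]
[[-92.7 -56.2]
 [-91.9 -46.8]]
n1 [22.1 96.6]
n2 [-22.3  37.2]
n3 [-23.7 -33.2]
[19. 96.]
[-23.2  38. ]
[-22.3 -36.5]
[57.1 91.3]
[65.7 -2.2]
[ -45.  -133.4]
[ -48.2 -134.3]
```

```bash
cat >> h.py <<'E'
from scipy.spatial.transform import Rotation as R
th,tx_,ty_=np.load("tray.npy")
R2=np.array([[np.cos(th),-np.sin(th)],[np.sin(th),np.cos(th)]]);T0=np.array([tx_,ty_])
def W(x,y,tip):  # tray mm; tip height above pan floor mm -> TCP world
    a=R2@(np.array([x,y])/1e3)+T0; return [a[0],a[1],.098+tip/1e3+.019]
def Q(dx=0,dy=-1): # push direction in tray; tool x opposite
    v=-np.array([dx,dy],float);v/=np.linalg.norm(v);v=R2@v
    x=np.array([*v,0]);z=np.array([0,0,-1.]);q=R.from_matrix(np.c_[x,np.cross(z,x),z]).as_quat();return [q[3],*q[:3]]
def tr(w): return ((np.asarray(w)[:2]-T0)@R2*1e3).round(1)
def st(m=""):
    s=manip.observe();print(m,"t",round(s["time"],2),"F",s["force"].round(1),"tip",tr(s["tool_pos"]),round((s["tool_pos"][2]-.117)*1e3,1))
E
python3 - <<'E'
from h import *
manip.move_pose(W(-83,-134.5,80),Q()); st()
manip.line_to(W(-83,-134.5,35)); st("down")
manip.line_to(W(18.5,-134.5,35),rate=.12); st("open")
manip.line_to(W(5,-134.5,35),rate=.15)
manip.line_to(W(-20,30,190),rate=.3)
p=optics.snapshot("wrist"); np.save("p2.npy",p,allow_pickle=True); save(p,"e.png"); st()
for o in ("gate_knob","nut_1"):
    print(o,[(tr(d["position"]),round(d["p"],2),w2px(p,d["position"]).round()*1.5) for d in optics.spot_in(o,p)])
E
```

```text
t 5.1 F [ 0.2  0.6 -0.3] tip [ -82.2 -134.3] 80.9
down t 5.55 F [0.4 0.5 0.1] tip [ -82.3 -134.2] 35.8
open t 6.55 F [-0.6 -0.9  0.4] tip [  18.4 -134.5] 35.1
 t 7.76 F [ 0.5 -0.5 -0.2] tip [-20.1  29.2] 188.5
gate_knob [(array([-3.7, 52.9]), 0.63, array([408., 210.]))]
nut_1 [(array([-24.8, -32.4]), 0.76, array([378. , 328.5])), (array([-24.8,  35.8]), 0.69, array([378. , 235.5])), (array([21.1, 96.9]), 0.59, array([448.5, 145.5]))]
```

View pics/e.png

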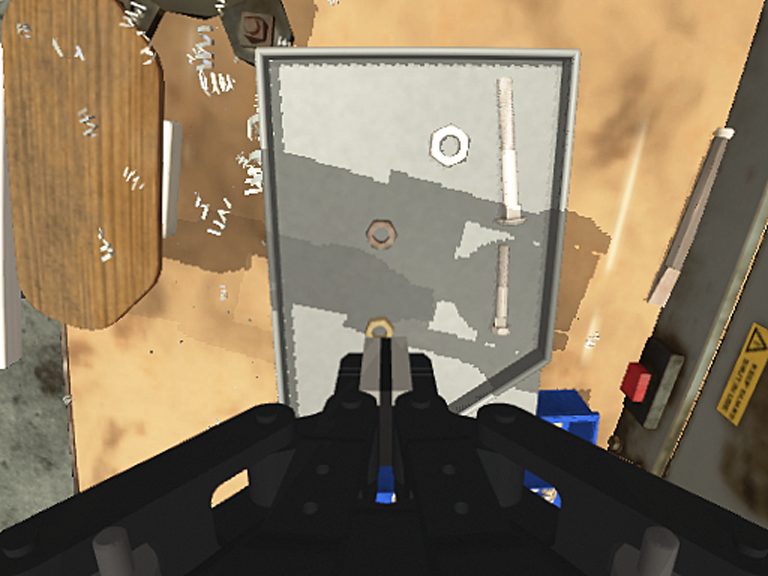

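Run:
```python
from h import *
a=optics.snapshot("scene");b=optics.snapshot("top")
A=cv2.resize(a["color"][140:290,215:405,::-1],None,fx=3,fy=3,interpolation=cv2.INTER_CUBIC)[:,:]
for p in (a,b): print([(tr(d["position"]),round(d["p"],2)) for d in optics.spot_in("gate_knob",p)])
cv2.imwrite("pics/f.png",A)
B=cv2.resize(b["color"][140:270,220:385,::-1],None,fx=4,fy=4,interpolation=cv2.INTER_CUBIC);cv2.imwrite("pics/g.png",B)
```

```text
[]
[(array([  41.2, -134.6]), 0.43)]
```

View pics/f.png

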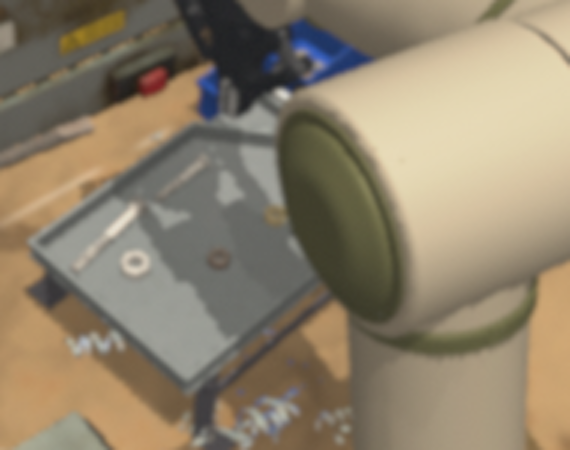

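View pics/g.png

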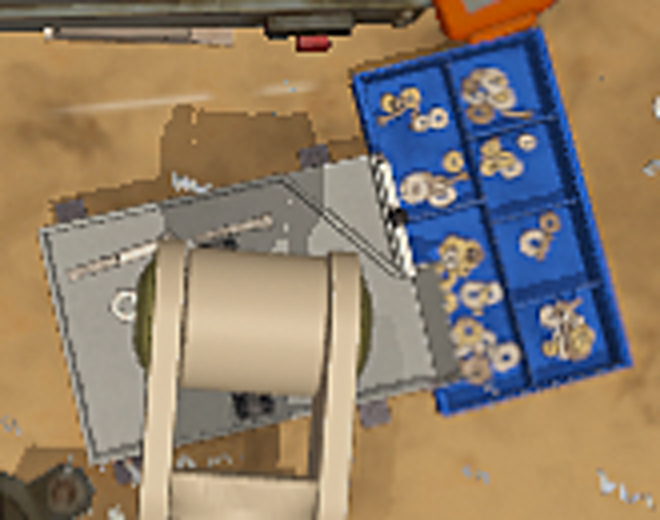

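```bash
cat >> h.py <<'E'
def sweep(nx,ny,gx=-50,gap=28,yend=-141,tip=4,rate=.13):
    d=np.array([gx-nx,-140-ny]);d=d/np.linalg.norm(d);q=Q(*d)
    s=np.array([nx,ny])-d*gap; e=s+d*(yend-s[1])/d[1]
    manip.move_pose(W(*s,40),q); manip.line_to(W(*s,tip)); st("start")
    manip.line_to(W(*e,tip),rate=rate); st("end")
    b=e-d*25; manip.line_to(W(*b,60),rate=.3)
E
python3 - <<'E'
from h import *
sweep(-24,-34)
manip.move_pose(W(-20,60,190),Q())
p=optics.snapshot("wrist"); save(p,"h.png"); st()
print([(tr(d["position"]),round(d["p"],2)) for d in optics.spot_in("nut_1",p)])
b=optics.snapshot("top")
B=cv2.resize(b["color"][140:270,220:385,::-1],None,fx=4,fy=4,interpolation=cv2.INTER_CUBIC);cv2.imwrite("pics/i.png",B)
E
```

```text
start t 9.12 F [-0.  -0.4 -0.5] tip [-16.7  -6.8] 5.3
end t 10.33 F [ 0.2  0.3 -0.1] tip [ -50.1 -140.4] 4.0
 t 11.62 F [-0.3 -0.3 -0.2] tip [-20.2  58.9] 188.4
[(array([-21.8,  37.5]), 0.66), (array([20.8, 98.1]), 0.56)]
```

View pics/h.png

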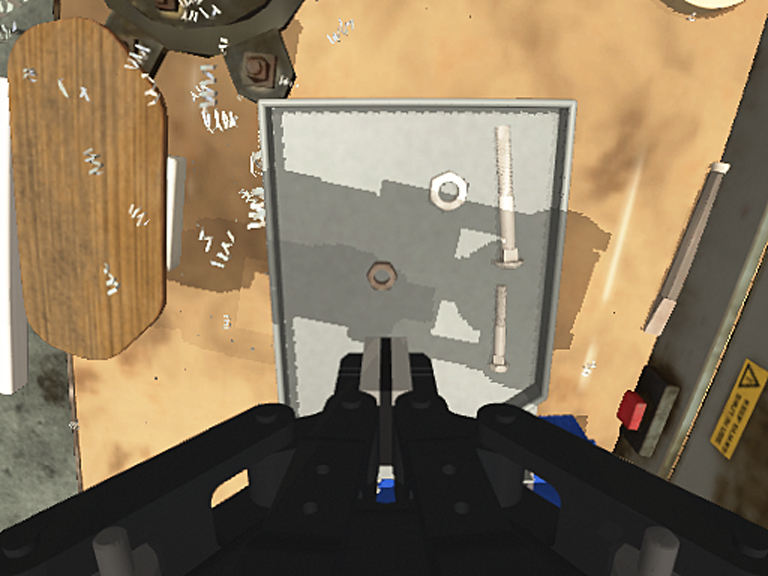

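View pics/i.png

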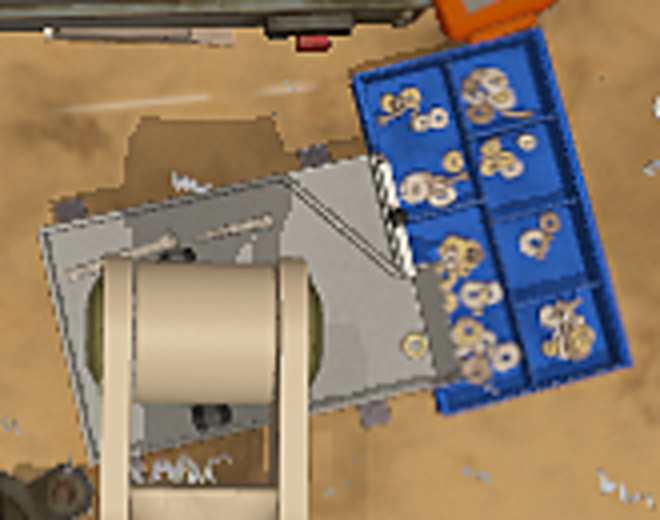

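Run:
```python
from h import *
b=optics.snapshot("top")
print(tr(px2w(b,220+414/4,140+346/4,.108)), tr(px2w(b,220+398/4,140+216/4,.149)),tr(px2w(b,220+440/4,140+375/4,.12)))
print([(tr(d["position"]),round(d["p"],2)) for d in optics.spot_in("nut_3",b)])
```

```text
[ -64.1 -125.9] [  41.5 -131.5] [ -91.8 -139.6]
[(array([  9. , -61.3]), 0.63)]
```

```bash
sed -i 's/    b=e-d\*25; manip.line_to(W(\*b,60),rate=.3)/    manip.line_to(W(*(e-d*3),50),rate=.2)/' h.py
python3 - <<'E'
from h import *
sweep(-64,-125,gx=-63,gap=30,yend=-146)
manip.move_pose(W(-20,60,190),Q())
b=optics.snapshot("top")
B=cv2.resize(b["color"][140:270,220:385,::-1],None,fx=4,fy=4,interpolation=cv2.INTER_CUBIC);cv2.imwrite("pics/j.png",B);st()
E
```

```text
start t 13.1 F [ 0.1 -0.1  0.6] tip [-65.4 -94.6] 4.8
end t 13.64 F [-0.1 -0.   0.4] tip [ -62.7 -145.9] 4.2
 t 15.06 F [ 0.9 -0.9 -1. ] tip [-20.2  59. ] 188.6
```

View pics/j.png

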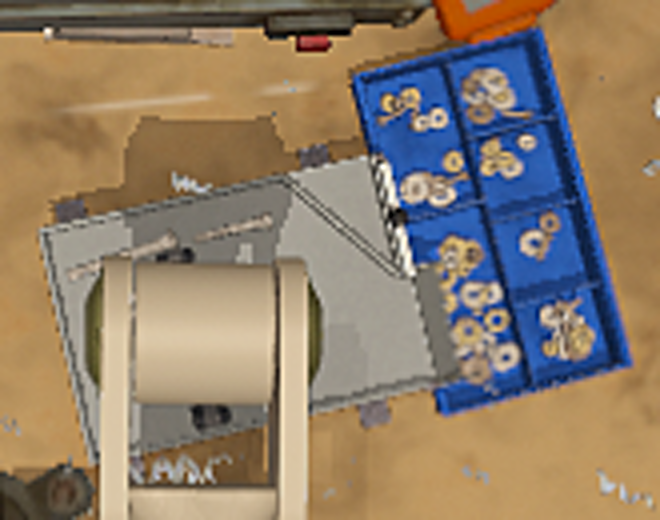

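Run:
```python
from h import *
sweep(-24,37.5,gx=-52,yend=-42,gap=26,rate=.11)
manip.move_pose(W(-10,75,190),Q())
b=optics.snapshot("top");p=optics.snapshot("wrist");save(p,"k2.png")
B=cv2.resize(b["color"][140:270,220:385,::-1],None,fx=4,fy=4,interpolation=cv2.INTER_CUBIC);cv2.imwrite("pics/k.png",B);st()
for q in (b,p): print([(tr(d["position"]),round(d["p"],2)) for d in optics.spot_in("nut_2",q)])
```

```text
start t 16.1 F [-0.1 -0.6  0.5] tip [-19.2  62.9] 5.2
end t 17.22 F [ 0.7 -0.5  0.7] tip [-36.5 -41.6] 4.0
 t 18.46 F [-0.9 -0.9  0.2] tip [-10.4  74.1] 187.9
[]
[(array([21.6, 98.7]), 0.96), (array([57.9, 89. ]), 0.45)]
```

View pics/k.png

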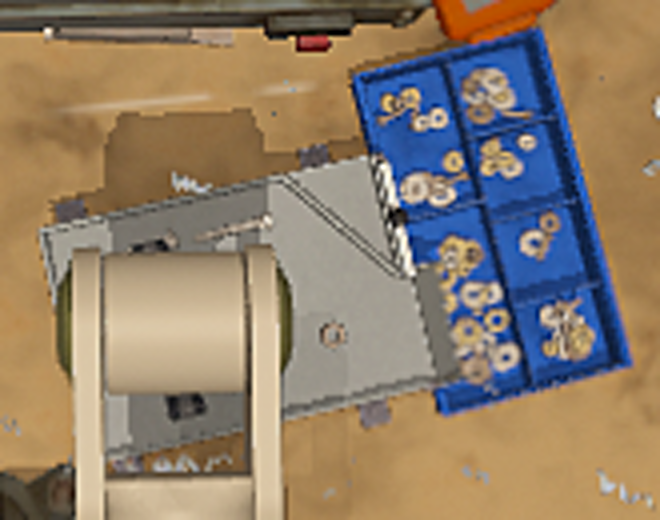

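View pics/k2.png

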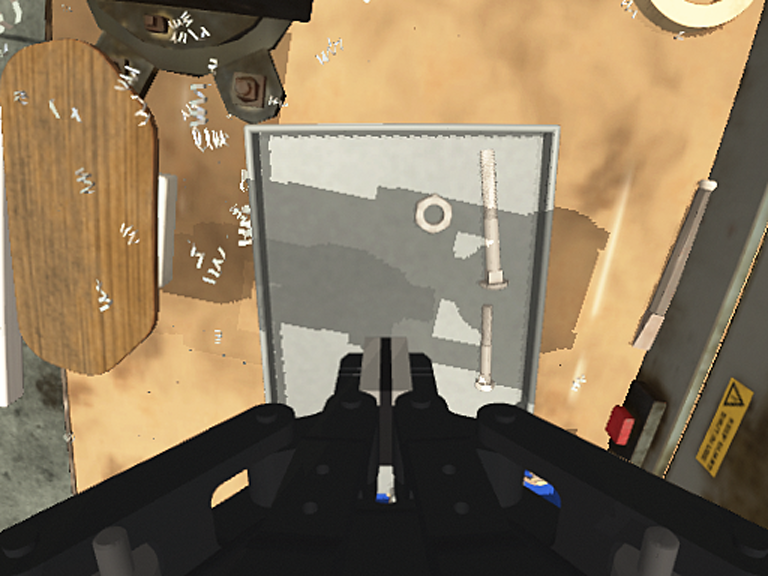

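Run:
```python
from h import *
b=optics.snapshot("top")
n=tr(px2w(b,220+333.5/4,140+333.5/4,.108)); print(n)
sweep(n[0],n[1],gx=-52,gap=28,yend=-146,rate=.12)
sweep(21,97.5,gx=-50,gap=29,yend=-38,rate=.12)
manip.move_pose(W(-10,75,190),Q())
b=optics.snapshot("top")
B=cv2.resize(b["color"][140:270,220:385,::-1],None,fx=4,fy=4,interpolation=cv2.INTER_CUBIC);cv2.imwrite("pics/l.png",B);st()
```

```text
[-39.1 -63.3]
start t 19.77 F [0.1 1.2 0.7] tip [-33.8 -35.3] 5.0
end t 20.86 F [-0.2  0.7  0.1] tip [ -53.  -145.4] 4.0
start t 22.72 F [-0.6  0.   0.1] tip [ 29.4 124.3] 4.1
end t 24.28 F [-0.1 -0.2 -0.1] tip [-19.4 -37.6] 4.0
 t 25.46 F [ 0.1  0.1 -0.2] tip [-10.3  74.2] 187.7
```

View pics/l.png

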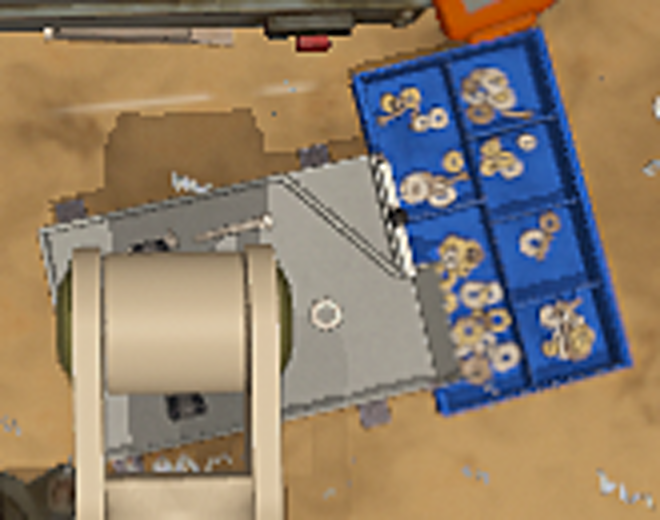

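Run:
```python
from h import *
b=optics.snapshot("top")
n=tr(px2w(b,220+326/4,140+314/4,.11)); print(n)
sweep(n[0],n[1],gx=-50,gap=29,yend=-146,rate=.12)
manip.move_pose(W(-10,75,190),Q())
b=optics.snapshot("top");a=optics.snapshot("scene");save(a,"m2.png")
B=cv2.resize(b["color"][140:270,220:385,::-1],None,fx=4,fy=4,interpolation=cv2.INTER_CUBIC);cv2.imwrite("pics/m.png",B);st()
for q in (b,a): print([(np.round(d["position"],3),round(d["p"],2)) for d in optics.spot_in("nut_2",q)])
```

```text
[-22.1 -60.7]
start t 26.67 F [-0.4 -0.3  1.6] tip [-11.9 -32.9] 5.0
end t 27.81 F [0.4 0.5 0.9] tip [ -52.  -145.5] 4.0
 t 29.32 F [-0.7 -0.3 -0.4] tip [-10.1  73.9] 188.8
[]
[]
```

View pics/m.png

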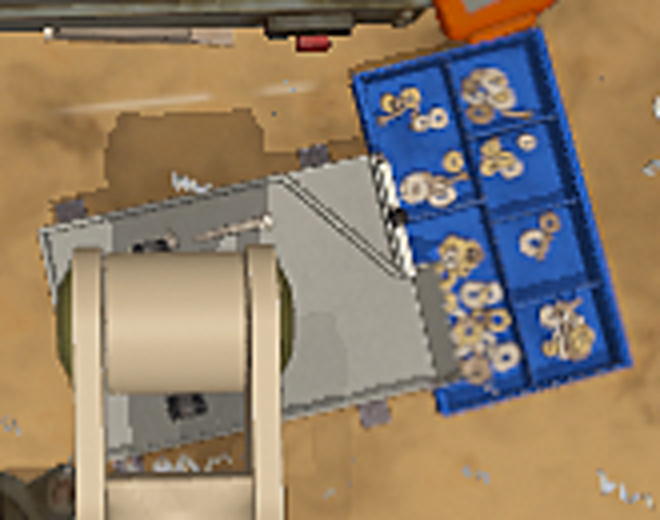

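View pics/m2.png

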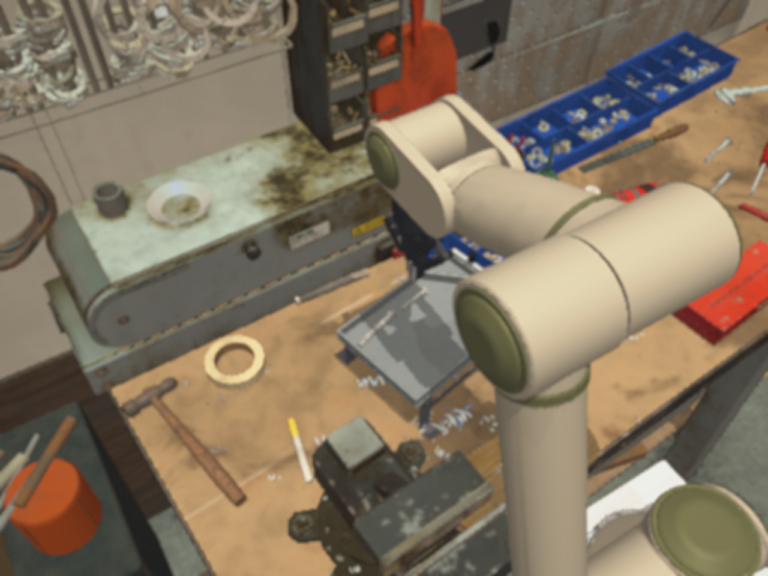

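Run:
```python
from h import *
manip.move_pose(W(-20,-230,190),Q())
p=optics.snapshot("wrist");save(p,"n.png");st()
for o in ("nut_1","gate_knob"):print([(tr(d["position"]),np.round(d["position"][2],3),round(d["p"],2),w2px(p,d["position"]).round()*1.5) for d in optics.spot_in(o,p)])
B=cv2.resize(p["color"][60:260,130:380,::-1],None,fx=3,fy=3,interpolation=cv2.INTER_CUBIC);cv2.imwrite("pics/n2.png",B)
```

```text
t 30.63 F [ 0.6  0.8 -0.1] tip [ -19.6 -228.6] 190.3
[(array([ -57.9, -207.5]), np.float64(0.013), 0.71, array([340.5, 198. ])), (array([ -62.3, -223.9]), np.float64(0.014), 0.63, array([336. , 217.5])), (array([ -49. , -178.6]), np.float64(0.01), 0.57, array([351., 165.]))]
[(array([  36.5, -133.9]), np.float64(0.122), 0.93, array([477.,  99.]))]
```

View pics/n2.png

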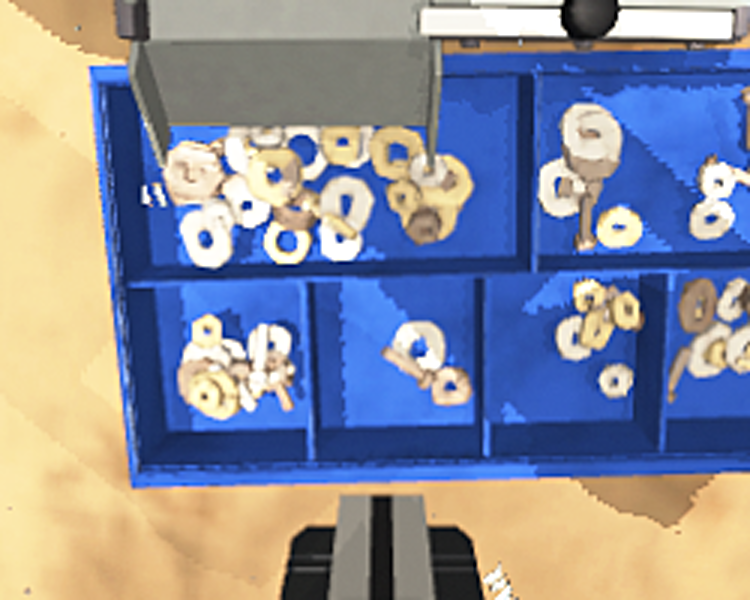

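View pics/n.png

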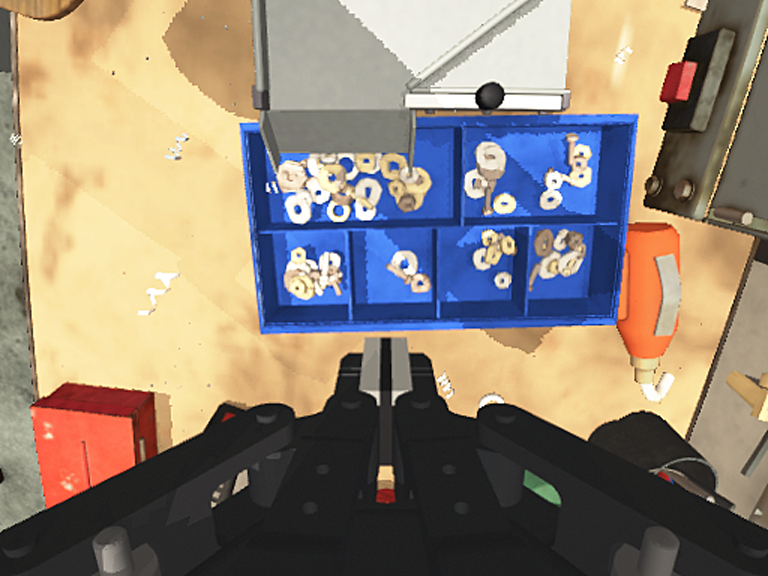

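Run:
```python
from h import *
p=optics.snapshot("wrist"); print(tr(px2w(p,489/1.5,95/1.5,.149)))
manip.move_pose(W(74,-134.5,80),Q()); manip.line_to(W(74,-134.5,35)); st()
manip.line_to(W(-27,-134.5,35),rate=.12); st("shut")
for x in (-28,-29,-30,-31):
    manip.line_to(W(x,-134.5,35),rate=.02); st()
    if np.linalg.norm(manip.observe()["force"][:2])>8: break
manip.line_to(W(-10,-134.5,35)); manip.line_to(W(-10,-134.5,80))
manip.move_pose(W(-20,-230,190),Q())
p=optics.snapshot("wrist");save(p,"o.png");st()
print([(tr(d["position"]),np.round(d["position"][2],3),round(d["p"],2),w2px(p,d["position"]).round()*1.5) for d in optics.spot_in("gate_knob",p)])
```

```text
[  38.8 -133.6]
 t 31.96 F [-0.2  1.   1.2] tip [  74.  -135.6] 36.4
shut t 32.95 F [-0.4  0.2 -0.9] tip [ -26.6 -134.5] 35.2
 t 33.2 F [0.6 0.5 1.4] tip [ -27.7 -134.5] 34.9
 t 33.45 F [ 0.7 -0.  -0.8] tip [ -28.9 -134.5] 35.0
 t 33.7 F [ 4.7  2.5 -1.6] tip [ -29.3 -134.5] 35.1
 t 33.95 F [10.2  2.5 -2.8] tip [ -29.6 -134.5] 35.2
 t 35.38 F [ 0.   0.2 -0.4] tip [ -20.2 -228.8] 187.6
[(array([ -48.7, -133.1]), np.float64(0.126), 0.73, array([337.5,  97.5])), (array([ -15.1, -110.2]), np.float64(0.102), 0.52, array([393.,  63.]))]
```

View pics/o.png

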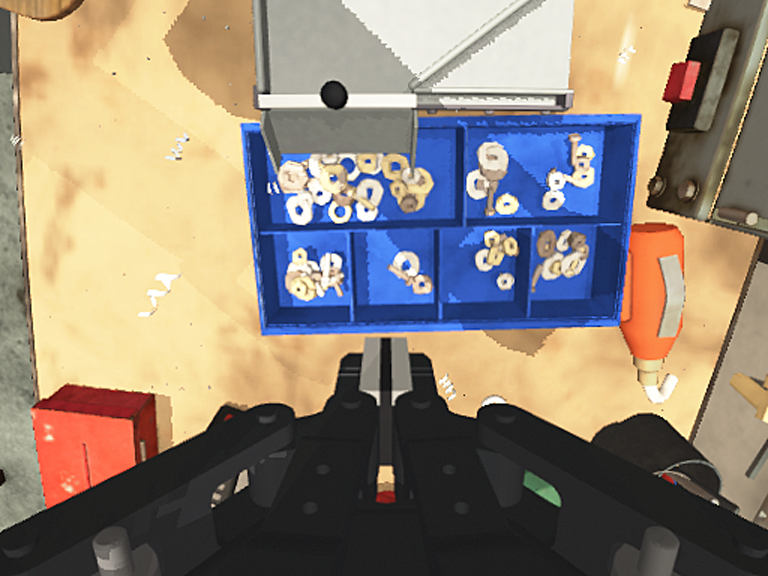

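Run:
```python
from h import *
b=optics.snapshot("top")
B=cv2.resize(b["color"][140:270,220:385,::-1],None,fx=4,fy=4,interpolation=cv2.INTER_CUBIC);cv2.imwrite("pics/q.png",B);st()
```

```text
t 35.48 F [ 0.9 -0.7  0.4] tip [ -20.  -228.7] 188.1
```

View pics/q.png

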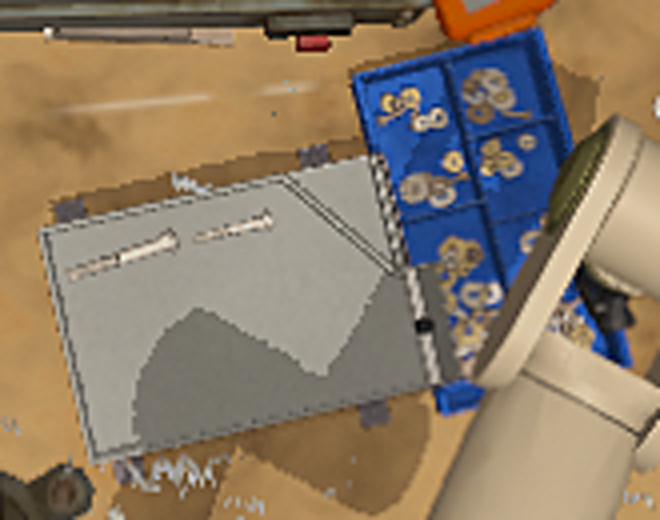

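The bolts lie in the pan at (125,255) and (235,227). No nuts are left in the pan, and the gate is shut with its knob at (424,326). Handing in.

```bash
python3 -c "
from plant import manip
manip.close_job()"
```

```text
the job is handed in; nothing more can be done
```

The job is done and handed in at about 35.5 s of the 61 s allowed; no verdict was reported. I opened the gate, swept the three nuts out through the mouth with the closed fingers, and pushed the gate shut again.

- **Gate:** fully open, the knob read x ≈ 39 to 41 mm. I pushed it shut until it met the end stop at about 10 N, and it then read x ≈ −48.7 mm against −49 mm for shut.
- **Nuts:** the yellow nut slipped beside the fingers on the first sweep and stopped just short of the mouth, so I pushed it again. The last pictures show the pan and the chute empty.
- **Bolts and blue tray:** both bolts lie where they were in the pan, and the blue tray looks unmoved. I did not measure the blue tray's position or the bystanders'.

**Not confirmed:** loose nuts already in the compartment look the same as ours. I could pick out only the yellow nut by a change in the picture; for the other two I rely on the empty pan and chute. The networks also gave a few false or missing hits for the nuts and the knob, so I relied on the pictures for those.

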